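# Nudge the seismometer foot plate onto its two locating pins

## Task

The aluminium foot plate is lying askew on the pale ledge of the dark steel pier block. Without lifting it, nudge it sideways with your fingertips until both of its holes drop over the two brass locating pins and it lies flat, fully down, on the block. Leave the things that stand around the block where they are, and finish with the hand clear.

Things in the scene. Friction and masses are not known exactly. Their poses are not given: they have to be found in the camera images.
- plate: Loose bright aluminium plate, 110 (its x) by 170 (y) by 10 mm thick, 0.35 to 0.65 kg, three flat blue dots on top. Origin: centre of its underside, z up. Starts level, underside 18 mm above the work surface, rear (-x) part on the ledge, front part on the pin tops; 18 to 30 mm short of home along the block's x, up to 24 mm off sideways, turned up to 0.15 rad. Any edge can be pushed.
- plate_hole_l (a point): Mouth (top, plate's x +10, y +55 mm) of the plate's left hole, a through hole 17 mm across, so with 2.5 mm of play round its pin.
- plate_hole_r (a point): Mouth (top, plate's x +10, y -55 mm) of the plate's right hole, a through hole 17 mm across.
- pier: Fixed dark steel block, x -140 to +80, y -130 to +130 mm. Origin on the work surface under the centre of the plate's home, z up, x away from the robot. Top: flat seat 12 mm above the work surface ahead of x = -57 mm; behind it a flat pale ledge at 18 mm. Home: plate has the block's x, y and yaw, underside at 12 mm, top at 22 mm. Yellow lines on the seat run 3 mm outside the home plate's sides and front.
- pin_l (a point): Top of the left brass pin, fixed on the block at its x +10, y +55 mm: 12 mm in diameter, tapered top, standing 6 mm above the seat, so level with the ledge. Hidden by the plate at the start.
- pin_r (a point): Top of the right brass pin, the same, at the block's x +10, y -55 mm.
- foot_mid (a point): Bystander: silver aluminium seismometer foot, 40 mm across at its base, 45 mm high, standing on the work surface beside the block. Point at its centre, half-way up.
- magnet_mid (a point): Bystander: black ceramic magnet block, 40 x 25 x 18 mm, on the work surface beside the block. Point at its centre.
- cap_mid (a point): Bystander: red knurled cap, 36 mm across, 22 mm high, on the work surface beside the block. Point at its centre, half-way up.
Not all that is in view belongs to the job. There is more than one size of the plate; the job needs the middle-sized.

How it is judged:
By the outcome, as a careful person would: the job done as asked, in the order asked, and still so for the second after the job is handed in, with the robot touching nothing.
It also fails if it takes over 72 s, if anything falls off the work surface, if the arm or the gripper's body presses on something with over 40 N, if the wrist force passes 120 N, or if a joint passes its speed limit or range.

## Robot

A 7-joint arm with a two-finger parallel gripper is mounted at the origin on the work surface. World frame = base frame: x ahead of the robot, y to its left, z up, the work surface at z = 0. Lengths are in mm, angles in rad, forces in N, time in s.
With the tool pointing down it reaches from about 400 to 875 mm from the base axis. Payload 4.4 kg.
Tool frame: the origin (TCP) lies between the finger pads; the fingertips stand ctrl.finger_overhang ahead of it and the grasp point (between the pads) lies 11 mm behind it (ctrl.finger_overhang is the distance from the TCP to the fingertips, in mm); z points along the fingers, y is the direction in which the jaws open and shut (so a half turn about z gives the same grasp; the last joint's range is limited). The gripper opens to 85 mm and grips with 20 to 120 N. Pads are 22 mm wide; open, the fingers measure 114 mm over their backs; the gripper's body (76 mm by 85 mm) begins 54 mm behind the grasp point. The pads swing forward as they close: fully open they stand 13 mm farther back than shut.
Start: joints at [1.214, 0.628, 0.038, 1.517, -0.027, 0.996, -0.02], TCP at [186.395, -622.716, 239.313] pointing down, gripper open.
Joint ranges: [-3.06, 3.06], [-0.37, 2.12], [-1.25, 1.32], [0.18, 2.47], [-1.1, 4.24], [0.23, 1.98], [-2.94, 2.94]. Speed limits (rad/s): [2.57, 2.57, 3.14, 3.14, 3.14, 3.14, 3.14].

## Interface

Orientations are given as [roll, pitch, yaw] about the fixed x, y, z axes, in that order (R = Rz(yaw) Ry(pitch) Rx(roll)).
In Python, from cell import ctrl gives the robot as it stands. The module is installed in compiled form; this text tells all that it offers.
- The arm moves only by the tool step_arm, never from a script. Its argument "deltas" is a list that holds one entry, the list of rows, each a list of 7 numbers: the opening, from 0 (shut) to 1 (fully open), then the shift along the world's x, y, z in mm, then the turn, a rotation vector about the world's x, y, z in rad. In form: [[[grip, tx, ty, tz, rx, ry, rz], ...]]. A call has 1 to 10 rows; each row shifts and turns the commanded pose from where the row before left it; what a row does not reach is not made up. A row lasts 1/12 s, in which the tool goes at most 41.7 mm and 7.16 degrees, less where a joint would pass 70% of its speed; a pose out of reach is approached as far as the arm can. A call is refused whole if a number of a shift passes 41.7 or a number of a turn 0.125, either way. A call with a gripper value outside its range is refused whole. The fingers move at their own pace and stop on an object; the grip force is fixed at half the most. Time passes only in rows, so rows that do not move let the fingers close. It gives the time, the measured TCP pose, the force and the opening at its end, in the units of the state.
- ctrl.read_state(): the state, without advancing time (a new reading comes with each control period).
- ctrl.get_image(name): name is "scene" or "top" or "wrist"; returns (picture, depth): 400x640x3 uint8, red, green, blue; 400x640 float32, mm along the optical axis (not along the pixel's ray), 0 where there is no reading.
- ctrl.camera_info(name): a dict with "intrinsics" (3x3 intrinsics, pixels), "rvec" (rotation vector, rad) and "tvec" (3), from world to camera coordinates, as OpenCV has them. Camera axes: x right, y down, z forward; pixel columns grow to the right and rows downward; lengths in mm; the calibration is good to about 2 mm. A picture is of the moment at which its call begins: read the wrist's pose just before it. camera_info takes no time and is no camera call; for the wrist camera it gives the pose at the moment of the call.
- ctrl.finish_job(): hands the job in, once; it reports no verdict.
The state is a dict: "clock": time; "qpos": joint angles; "qd": joint speeds; "tau": joint torques, N m; "eef_pos": TCP position; "tool_rot": TCP orientation; "force": force on the tool from outside, world axes, zero at the start; "torque": the same for the moment, N m; "width": finger opening in mm.
Only numpy, scipy, OpenCV 4.12 (cv2) and the standard library are available. Lean on these libraries where they do the work, as an engineer would, in place of code of your own. Each camera call takes 0.05 s, during which the arm holds its last target.

## Working session

There is one attempt and no reset: what is moved stays moved. The work goes in short steps, Python scripts to look and compute and a tool call to move; the robot and the scene stay as the last step left them, time stands still between calls to the robot, and variables do not carry over. Pictures are saved under pics/ and viewed, and the job is handed in when it is done.

Besides the shell and the picture viewer there is one more tool, called after "Call:" by a JSON object that holds its "op" and its "data", one argument or row to a line. step_arm: Moves the arm, as the interface text tells. Its arguments: {"type":"object","properties":{"deltas":{"type":"array"}},"required":["deltas"]}

```bash
mkdir -p pics
python3 - <<'E'
from cell import ctrl
import cv2
print(ctrl.read_state(), ctrl.finger_overhang)
for n in ["scene","top","wrist"]:
    im,d=ctrl.get_image(n); cv2.imwrite(f"pics/{n}0.png",im[:,:,::-1])
    import numpy as np; np.savez(f"{n}0.npz",im=im,d=d)
    print(n,ctrl.camera_info(n))
E
```

```text
{'clock': 0.0, 'qpos': array([ 1.21421267,  0.62934503,  0.03843194,  1.5183624 , -0.02696058,
        0.99629482, -0.02001097]), 'qd': array([ 0.0003471 , -0.00054475, -0.00065645,  0.00118086, -0.00029438,
       -0.00198909, -0.00018131]), 'tau': array([ 1.96914862e-04, -5.63403404e+01,  1.22618515e+00, -1.93448424e+01,
        1.09800347e-02,  1.05804973e-02, -6.58331629e-06]), 'eef_pos': array([ 186.20615908, -622.1255977 ,  238.39140601]), 'tool_rot': array([-3.13970150e+00,  5.19992529e-05,  2.90802425e-01]), 'force': array([-0.45463183,  0.73512989,  0.02153356]), 'torque': array([-0.03651072,  0.01724628,  0.02568471]), 'width': 85.51706503379044} 8.0
scene {'intrinsics': array([[439.33195003,   0.        , 316.29643444],
       [  0.        , 439.33195003, 206.36453176],
       [  0.        ,   0.        ,   1.        ]]), 'rvec': array([ 1.97878156,  1.12244313, -0.5642109 ]), 'tvec': array([-334.63329289, -214.53232284, 1409.33179483])}
top {'intrinsics': array([[438.46906063,   0.        , 316.0783934 ],
       [  0.        , 438.46906063, 198.52108694],
       [  0.        ,   0.        ,   1.        ]]), 'rvec': array([ 2.16498184, -2.11533097,  0.15603292]), 'tvec': array([ 18.5007143 , 575.18406239, 962.09310905])}
wrist {'intrinsics': array([[357.1965236 ,   0.        , 316.41764277],
       [  0.        , 357.1965236 , 203.87558334],
       [  0.        ,   0.        ,   1.        ]]), 'rvec': array([-2.30750607,  1.71624408,  0.2754151 ]), 'tvec': array([-650.14402282,  -40.64658552,  380.44038386])}
```

View pics/scene0.png

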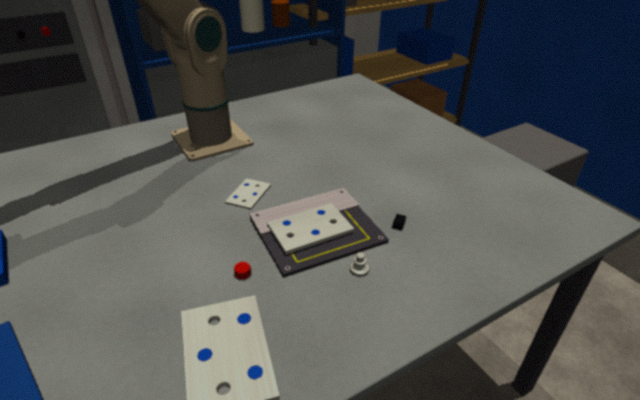

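View pics/top0.png

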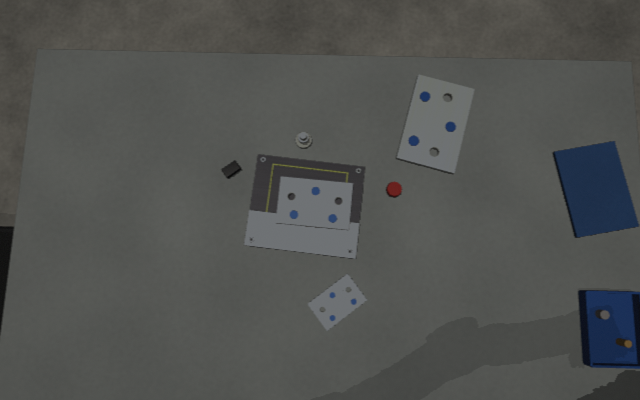

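View pics/wrist0.png

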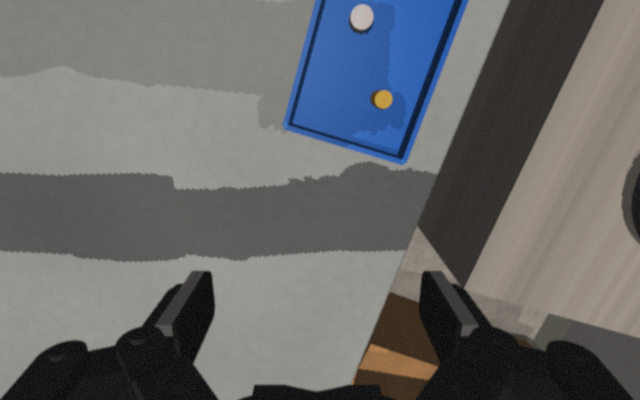

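The scene and top views show the block with the mid-sized plate around top (315,203). The foot is at (304,140), the magnet at (231,170) and the cap at (394,189). The other two plates are decoys. The wrist camera doesn't see the block yet.

```bash
cat > h.py <<'E'
import numpy as np, cv2
def cam(info):
    R=cv2.Rodrigues(np.array(info['rvec'],float))[0]; return np.array(info['intrinsics']),R,np.array(info['tvec'],float)
def ray(info,uv,z):
    K,R,t=cam(info); uv=np.atleast_2d(np.array(uv,float))
    d=(np.linalg.inv(K)@np.c_[uv,np.ones(len(uv))].T); d=(R.T@d).T; c=-R.T@t
    return c+d*((z-c[2])/d[:,2])[:,None]
def proj(info,P):
    K,R,t=cam(info); p=(R@np.atleast_2d(P).T).T+t; p=(K@p.T).T; return p[:,:2]/p[:,2:]
def tri(infos,uvs):
    A=[];b=[]
    for i,uv in zip(infos,uvs):
        K,R,t=cam(i); d=R.T@np.linalg.inv(K)@np.array([*uv,1.]); d/=np.linalg.norm(d); c=-R.T@t
        M=np.eye(3)-np.outer(d,d); A.append(M); b.append(M@c)
    return np.linalg.solve(sum(A),sum(b))
E
python3 - <<'E'
from cell import ctrl
from h import *
i=ctrl.camera_info("top")
np.set_printoptions(precision=1,suppress=True)
print("plate dots/holes",ray(i,[[315.5,191],[293.5,214.5],[332.5,218.5],[291,196.5],[338,201]],28))
print("pier corners",ray(i,[[258,155],[365,166],[356,258],[245,245]],12))
print("foot mag cap",ray(i,[[304,140],[231,170],[394,189]],10))
w=ctrl.camera_info("wrist");K,R,t=cam(w);print("wcam",-R.T@t,R)
im=cv2.imread("pics/top0.png")[130:270,200:420]; cv2.imwrite("pics/topcrop.png",cv2.resize(im,None,fx=3.6,fy=3.6,interpolation=cv2.INTER_CUBIC)*1)
E
```

```text
plate dots/holes [[594.7  33.7  28. ]
 [538.3  83.4  28. ]
 [531.1  -7.1  28. ]
 [580.4  90.5  28. ]
 [572.3 -19.2  28. ]]
pier corners [[682.  174.1  12. ]
 [660.8 -83.1  12. ]
 [442.1 -63.7  12. ]
 [466.1 195.1  12. ]]
foot mag cap [[ 722.3   64.7   10. ]
 [ 644.2  237.6   10. ]
 [ 606.8 -152.6   10. ]]
wcam [ 263.4 -600.3  373.3] [[ 0.3 -1.  -0. ]
 [-0.9 -0.3  0.3]
 [-0.3 -0.1 -1. ]]
```

View pics/topcrop.png

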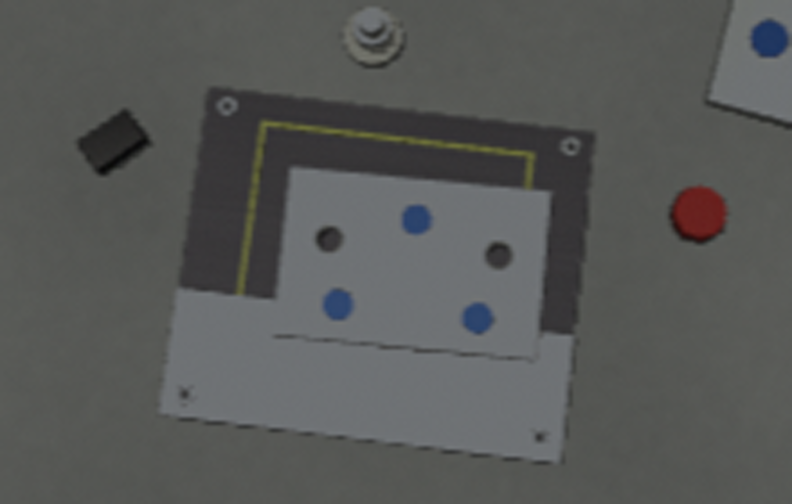

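The top view puts the pier yaw near -0.095, and the plate about 24 mm short in x and 19 mm off to the right. I'll bring the wrist camera over the block to measure this properly.

Call:
{"op": "step_arm", "data": {
  "deltas": [
    [[0, 20, 33, 0, 0, 0, -0.019], [0, 20, 33, 0, 0, 0, -0.019], [0, 20, 33, 0, 0, 0, -0.019], [0, 20, 33, 0, 0, 0, -0.019], [0, 20, 33, 0, 0, 0, -0.019], [0, 20, 33, 0, 0, 0, -0.019], [0, 20, 33, 0, 0, 0, -0.019], [0, 20, 33, 0, 0, 0, -0.019], [0, 20, 33, 0, 0, 0, -0.019], [0, 20, 33, 0, 0, 0, -0.019]]
  ]
}}

```text
clock: 0.98
eef_pos: [386.9, -291.0, 239.3]
tool_rot: [-3.142, 0.0, 0.1]
force: [1.7, -0.1, 0.1]
width: -0.2
```

Call:
{"op": "step_arm", "data": {
  "deltas": [
    [[0, 20, 33, 0, 0, 0, -0.019], [0, 20, 33, 0, 0, 0, -0.019], [0, 20, 33, 0, 0, 0, -0.019], [0, 20, 33, 0, 0, 0, -0.019], [0, 20, 33, 0, 0, 0, -0.019], [0, 20, 33, 0, 0, 0, -0.019], [0, 20, 33, 0, 0, 0, -0.019], [0, 20, 33, 0, 0, 0, -0.019], [0, 20, 33, 0, 0, 0, -0.019], [0, 0, 0, 0, 0, 0, -0.019]]
  ]
}}

```text
clock: 1.82
eef_pos: [570.0, 14.3, 239.0]
tool_rot: [-3.135, -0.003, -0.079]
force: [0.1, 0.8, 0.1]
width: -0.5
```

Run:
```python
from cell import ctrl
import cv2, numpy as np, pickle
s=ctrl.read_state();print(s['clock'],s['eef_pos'],s['tool_rot'],s['width'],s['force'],s['qpos'])
i=ctrl.camera_info("wrist");im,d=ctrl.get_image("wrist"); cv2.imwrite("pics/wrist1.png",im[:,:,::-1])
pickle.dump((i,im,d),open("w1.pkl","wb"))
```

```text
1.8167 [569.95327155  14.27504707 238.95621038] [-3.13538377e+00 -2.89235630e-03 -7.88970435e-02] -0.4832425048290545 [0.11936087 0.76868245 0.14493705] [-0.12130767  0.51210758  0.07636563  1.75082575 -0.05615145  0.87698365
 -1.66861125]
```

View pics/wrist1.png

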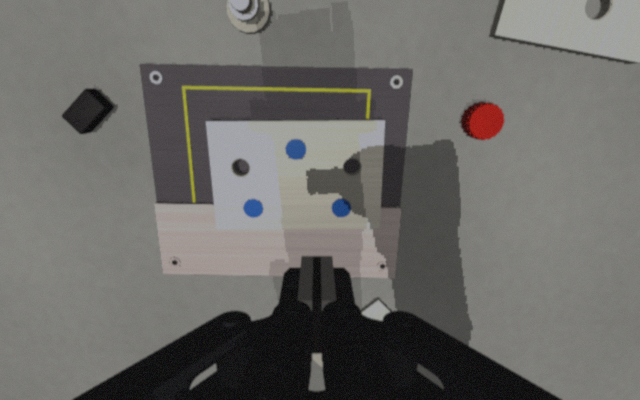

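The wrist view shows the plate with its corners near (207,122), (384,120) and (215,230). The holes are at (240,167) and (352,166), the dots at (296,149), (253,208) and (341,208), and the yellow line corners at (184,88) and (370,90). Next come sub-pixel values.

```bash
cat > meas.py <<'E'
from h import *
np.set_printoptions(precision=1,suppress=True)
def dots(im,lo=40):
    r,g,b=[im[...,k].astype(int) for k in range(3)]
    m=((b>r+40)&(b>g+25)).astype(np.uint8)
    n,l,st,c=cv2.connectedComponentsWithStats(m)
    return [(c[k],st[k,4]) for k in range(1,n) if st[k,4]>lo]
def yellow(im):
    r,g,b=[im[...,k].astype(int) for k in range(3)]
    return ((r>b+40)&(g>b+30)).astype(np.uint8)
E
python3 - <<'E'
from meas import *
import pickle
from cell import ctrl
i,im,d=pickle.load(open("w1.pkl","rb"))
ti=ctrl.camera_info("top"); t=np.load("top0.npz")
a=dots(im); print(a, ray(i,[x[0] for x in a],28))
b=dots(t['im'],20); print([x for x in b if 280<x[0][0]<345 and 180<x[0][1]<230])
for k in [(296,149),(253,208),(341,208),(240,100),(200,250)]:
    print(k,d[k[1],k[0]])
K,R,tt=cam(i); 
def pt(u,v): 
    z=d[v,u]; return R.T@(np.linalg.inv(K)@np.array([u,v,1.])*z-tt)
print([pt(*k) for k in [(305,149),(253,215),(341,215),(240,105),(200,250),(316,262)]])
ys,xs=np.nonzero(yellow(im)); print(len(xs))
P=ray(i,np.c_[xs,ys],12)
# front line: rows<96 & cols 190..365 ; left: cols<200 rows>95
f=P[(ys<97)&(xs>195)&(xs<360)]; l=P[(xs<200)&(ys>97)&(ys<200)]; r=P[(xs>360)&(ys>96)&(ys<118)]
for n,q in (("f",f),("l",l),("r",r)):
    vx,vy,x0,y0=cv2.fitLine(q[:,:2].astype(np.float32),cv2.DIST_HUBER,0,.01,.01).ravel(); print(n,len(q),vx,vy,x0,y0,np.arctan2(vy,vx))
cv2.imwrite("pics/w1c.png",cv2.resize(im[50:290,130:420,::-1],None,fx=2.5,fy=2.5,interpolation=cv2.INTER_CUBIC))
E
```

```text
[(array([295.5, 148.9]), np.int32(315)), (array([252.8, 207.9]), np.int32(284)), (array([340.5, 207.7]), np.int32(253))] [[595.5  33.2  28. ]
 [538.8  82.6  28. ]
 [532.1  -6.9  28. ]]
[(array([315.2, 190.6]), np.int32(49)), (array([293.4, 214.3]), np.int32(50)), (array([332. , 217.8]), np.int32(47))]
(296, 149) 344.82675
(253, 208) 365.9628
(341, 208) 363.56573
(240, 100) 347.7743
(200, 250) 390.72894
[array([594.8,  24. ,  28.5]), array([531.2,  83.3,  28.4]), array([524.6,  -6.9,  29.1]), array([640.1,  84.5,  11.9]), array([491.9, 148.7,  18.5]), array([581.8,  12.8, 241.2])]
1335
f 691 0.095419995 0.9954371 652.17004 45.51927 1.4752309
l 389 0.9953629 -0.09619132 601.6642 142.53557 -0.09634028
r 87 0.99691266 -0.07851824 628.47284 -40.139862 -0.07859915
```

View pics/w1c.png

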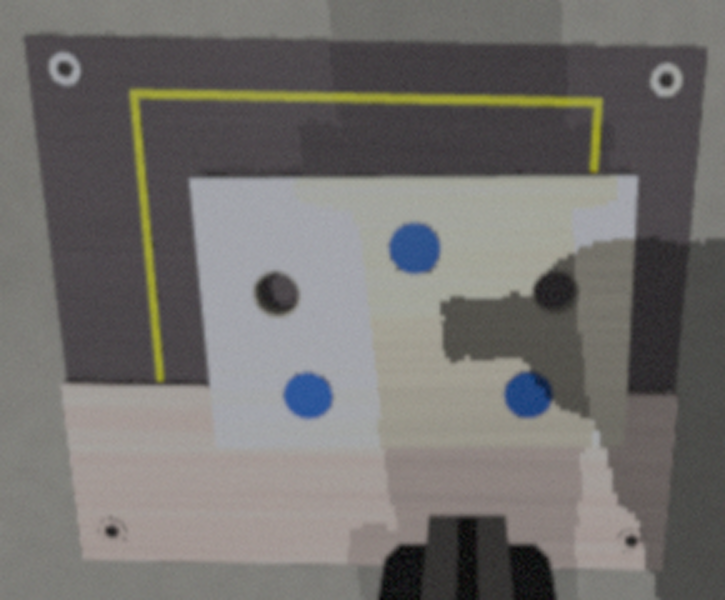

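Run:
```python
from meas import *
import pickle
i,im,d=pickle.load(open("w1.pkl","rb"))
q=lambda L:[(x/2.5+130-.3,y/2.5+50-.3) for x,y in L]
psi=-0.0957;u=np.array([np.cos(psi),np.sin(psi)]);v=np.array([-u[1],u[0]])
H=np.array([585.8,109.7])
def pier(P): return np.c_[P[:,:2]@u,P[:,:2]@v]-H
print("holes",pier(ray(i,q([(276,293),(555,291)]),28)))
print("plate corners FL FR RR RL",pier(ray(i,q([(190,178),(637,176),(624,446),(216,447)]),28)))
print("dots",pier(ray(i,[x[0] for x in dots(im)],28)))
print("pier corners FL FR (12) ",pier(ray(i,q([(25,36),(707,47)]),12)),"RR RL",pier(ray(i,q([(663,569),(83,558)]),18)))
print("ledge edge", pier(ray(i,q([(65,383),(677,394)]),18)))
print("home world",H@np.array([u,v]))
```

```text
holes [[-14.9  34.9]
 [-12.1 -75. ]]
plate corners FL FR RR RL [[  28.9   65.4]
 [  32.7 -103.9]
 [ -77.  -106.9]
 [ -80.8   63.1]]
dots [[  3.8 -19.7]
 [-57.4  24. ]
 [-55.5 -65.7]]
pier corners FL FR (12)  [[  79.   128.9]
 [  79.6 -129.6]] RR RL [[-139.8 -130.5]
 [-139.7  129.5]]
ledge edge [[ -57.3  127.6]
 [ -57.1 -129.3]]
home world [593.6  53.2]
```

The measurements agree with each other. In the pier frame the plate centre is about (-23.5,-20) with yaw +0.023 relative. It needs +20 mm in y, then +23.5 mm in x, plus a slight squaring turn. I'll go down beside its right edge first.

Call:
{"op": "step_arm", "data": {
  "deltas": [
    [[0, -3.5, -24.5, 0, 0, 0, -0.007], [0, -3.5, -24.5, 0, 0, 0, 0], [0, -3.5, -24.5, -20, 0, 0, 0], [0, -3.5, -24.5, -36, 0, 0, 0], [0, 0, 0, -40, 0, 0, 0], [0, 0, 0, -40, 0, 0, 0], [0, 0, 0, -40, 0, 0, 0], [0, 0, 0, -25, 0, 0, 0], [0, 0, 0, 0, 0, 0, 0], [0, 0, 0, 0, 0, 0, 0]]
  ]
}}

```text
clock: 2.7
eef_pos: [551.1, -93.5, 39.2]
tool_rot: [3.141, 0.003, -0.097]
force: [1.4, 0.3, 0.1]
width: -0.3
```

Run:
```python
from cell import ctrl
import cv2, numpy as np, pickle
s=ctrl.read_state();print(s['clock'],s['eef_pos'],s['tool_rot'],s['width'],s['force'])
im,d=ctrl.get_image("scene"); cv2.imwrite("pics/s2.png",cv2.resize(im[150:300,200:430,::-1],None,fx=3.4,fy=3.4,interpolation=cv2.INTER_CUBIC))
im,d=ctrl.get_image("wrist"); cv2.imwrite("pics/w2.png",im[:,:,::-1])
```

```text
2.7 [551.08864562 -93.51238528  39.19223245] [ 3.14110218  0.00326532 -0.09727131] -0.26939371254991124 [1.4308719  0.32160096 0.144816  ]
```

View pics/s2.png

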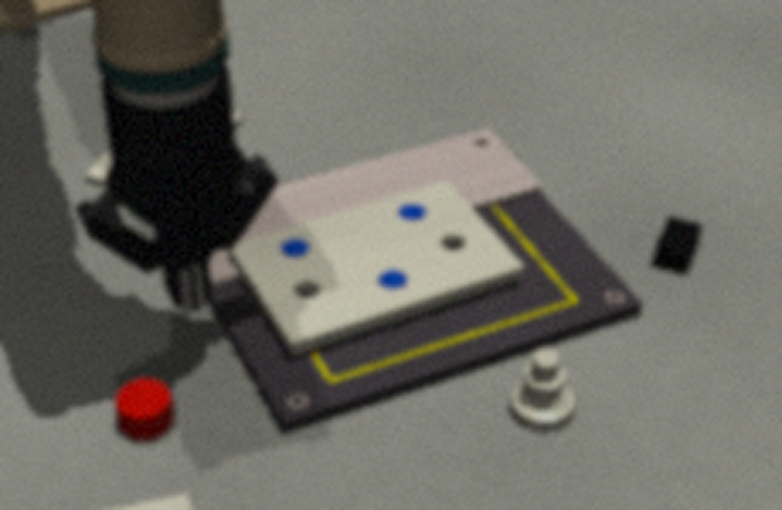

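View pics/w2.png

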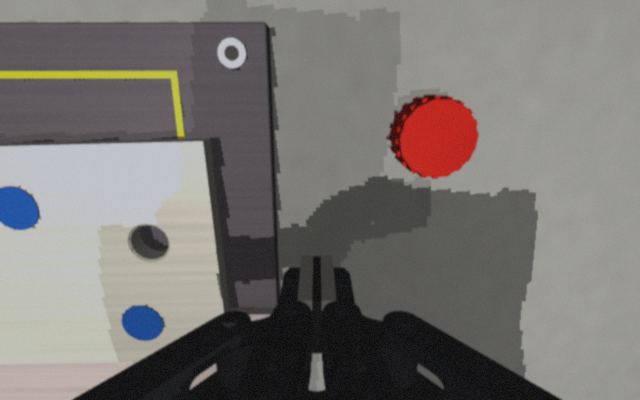

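The fingers stand to the right of the plate over the block edge, at wrist (317,260). The bystanders are clear. I'll lower to edge height and approach.

Call:
{"op": "step_arm", "data": {
  "deltas": [
    [[0, 3, 0, -6, 0, 0, 0], [0, 0, 0, -5, 0, 0, 0], [0, 0, 0, 0, 0, 0, 0], [0, 1, 10, 0, 0, 0, 0], [0, 1, 10, 0, 0, 0, 0], [0, 0.8, 8, 0, 0, 0, 0], [0, 0.4, 4, 0, 0, 0, 0], [0, 0, 0, 0, 0, 0, 0], [0, 0, 0, 0, 0, 0, 0]]
  ]
}}

```text
clock: 3.55
eef_pos: [559.2, -58.7, 29.4]
tool_rot: [-3.14, -0.001, -0.095]
force: [-1.5, 4.4, 4.6]
width: 0.1
```

Call:
{"op": "step_arm", "data": {
  "deltas": [
    [[0, 0.3, 3, 0, 0, 0, 0], [0, 0.3, 3, 0, 0, 0, 0], [0, 0.3, 3, 0, 0, 0, 0], [0, 0, 0, 0, 0, 0, 0]]
  ]
}}

```text
clock: 3.88
eef_pos: [560.1, -54.2, 29.5]
tool_rot: [3.139, -0.002, -0.098]
force: [-0.1, -2.8, 6.6]
width: -0.5
```

```bash
cat > look.py <<'E'
from cell import ctrl
from meas import *
import pickle,sys
psi=-0.0957;u=np.array([np.cos(psi),np.sin(psi)]);v=np.array([-u[1],u[0]])
H=np.array([585.8,109.7])
def pier(P): return np.c_[P[:,:2]@u,P[:,:2]@v]-H
REF=np.array([[3.8,-19.7],[-57.4,24.],[-55.5,-65.7]])  # dots at first look
HOLES=np.array([[-14.9,34.9],[-12.1,-75.]])
MID=HOLES.mean(0); 
def est(D):
    best=None
    A=REF[:len(D)]
    ca,cb=REF.mean(0),D.mean(0); S=(REF-ca).T@(D-cb); a=np.arctan2(S[0,1]-S[1,0],S[0,0]+S[1,1])
    R=np.array([[np.cos(a),-np.sin(a)],[np.sin(a),np.cos(a)]])
    return a,(HOLES-ca)@R.T+cb, np.abs((REF-ca)@R.T+cb-D).max()
def order(D,g):
    from scipy.optimize import linear_sum_assignment as L
    c=np.linalg.norm((REF+g)[:,None]-D[None],axis=2); r,k=L(c); return D[k]
if __name__=="__main__":
    cn=sys.argv[1]; tag=sys.argv[2]; z=float(sys.argv[3]); 
    s=ctrl.read_state(); i=ctrl.camera_info(cn); im,d=ctrl.get_image(cn)
    pickle.dump((i,im,d),open(tag+".pkl","wb"))
    print("t",s['clock'],"tcp",s['eef_pos'],"pier",pier(np.array([s['eef_pos']])),"F",s['force'],"yaw",s['tool_rot'][2],"w",s['width'])
    a=dots(im,20); P=pier(ray(i,[x[0] for x in a],z)); keep=np.abs(P-[-20,0]).max(1)<90
    P=P[keep]; print("dots",P.tolist())
    if len(P)==3:
        P=order(P,np.array([0,0])+P.mean(0)-REF.mean(0)); al,h,e=est(P)
        print("rot since start %.4f (need -0.023)"%al,"holes",h.round(1).tolist(),"mid",h.mean(0)," need ",np.array([10,0])-h.mean(0),"yaw rel %.4f"%np.arctan2(h[1,0]-h[0,0],h[0,1]-h[1,1]),"err %.1f"%e)
    if cn=="wrist": cv2.imwrite(f"pics/{tag}.png",im[:,:,::-1])
    elif cn=="top": cv2.imwrite(f"pics/{tag}.png",cv2.resize(im[130:270,200:420,::-1],None,fx=3.5,fy=3.5,interpolation=cv2.INTER_CUBIC))
    else: cv2.imwrite(f"pics/{tag}.png",cv2.resize(im[150:300,200:430,::-1],None,fx=3.4,fy=3.4,interpolation=cv2.INTER_CUBIC))
E
python3 look.py top t3 28
```

```text
t 3.8833 tcp [560.1 -54.2  29.5] pier [[ -23.1 -110.1]] F [-0.1 -2.8  6.6] yaw -0.09803501420806882 w -0.45932159235342274
dots [[3.6550622845941234, -17.106224586400643], [-57.664811395292986, 26.438633123225756]]
```

View pics/t3.png

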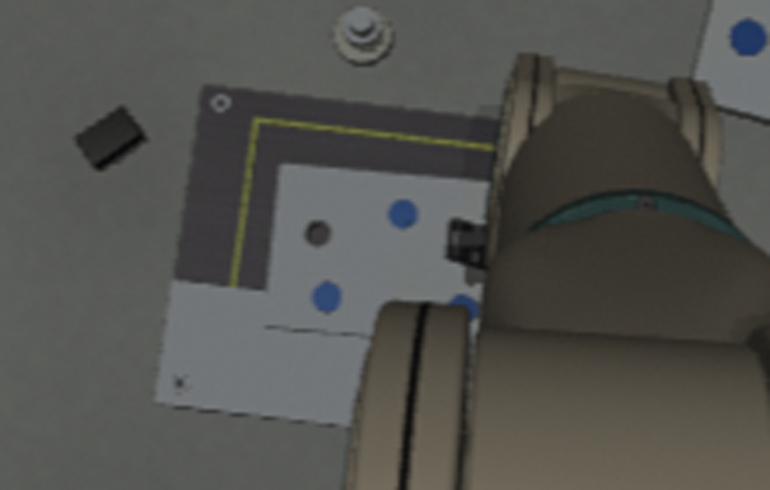

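The plate has moved about 2.5 mm. There is some upward force, so I'll check the tip contact before pushing on.

```bash
python3 look.py wrist w3 28; python3 look.py scene s3 28
```

```text
t 3.9333 tcp [560.1 -54.2  29.5] pier [[ -23.1 -110.1]] F [-0.3 -2.7  5.3] yaw -0.09816338875639286 w -0.3930772546283855
dots [[3.516680170345694, -17.903130003142238], [-58.18827650851847, 25.477896374568402]]
t 3.9833 tcp [560.1 -54.2  29.5] pier [[ -23.1 -110.1]] F [ 0.4 -3.5  5.5] yaw -0.0982751897622125 w -0.17472860046762625
dots [[-60.84222806948878, 25.045686787700717], [-56.41808725522981, -64.56494014750587], [0.4575716402665648, -18.400521973417327]]
rot since start 0.0192 (need -0.023) holes [[-18.5, 36.5], [-13.6, -73.4]] mid [-16.1 -18.5]  need  [26.1 18.5] yaw rel 0.0446 err 0.8
```

View pics/w3.png

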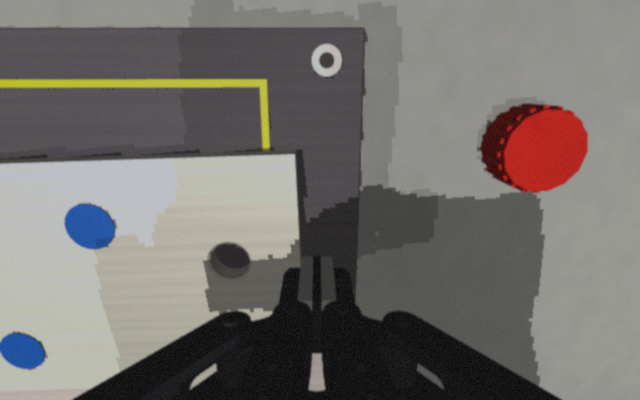

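View pics/s3.png

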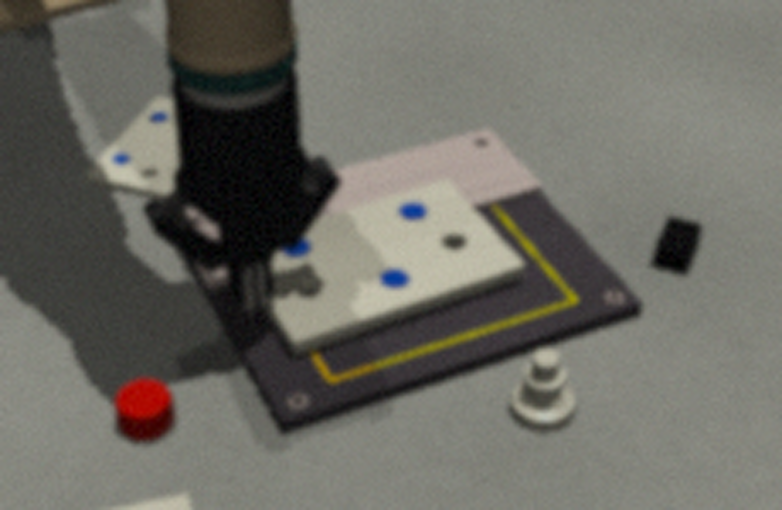

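The finger is on the right edge, beside the plate. I'll raise it 2 mm to take off the vertical load and push on.

Call:
{"op": "step_arm", "data": {
  "deltas": [
    [[0, 0, 0, 2, 0, 0, 0], [0, 0.2, 2, 0, 0, 0, 0], [0, 0.2, 2, 0, 0, 0, 0], [0, 0.2, 2, 0, 0, 0, 0], [0, 0.2, 2, 0, 0, 0, 0], [0, 0.2, 2, 0, 0, 0, 0], [0, 0.2, 2, 0, 0, 0, 0], [0, 0, 0, 0, 0, 0, 0]]
  ]
}}

```text
clock: 4.7
eef_pos: [561.0, -38.8, 31.0]
tool_rot: [-3.141, -0.0, -0.095]
force: [1.5, -2.9, 1.6]
width: -0.0
```

```bash
python3 look.py wrist w4 28; python3 look.py scene s4 28;python3 look.py top t4 28
```

```text
t 4.7 tcp [561.  -38.8  31. ] pier [[-23.6 -94.7]] F [ 1.5 -2.9  1.6] yaw -0.09540716287727968 w -0.009968826151167561
dots [[-0.8237657299387138, -0.774185247200208], [-64.562758149268, 39.384037842630576]]
t 4.75 tcp [561.  -38.9  31. ] pier [[-23.7 -94.8]] F [ 1.  -1.8  1.8] yaw -0.09550805520473271 w 0.027256418805735518
dots [[-67.35452287306418, 38.67412633202092], [-58.52260850518849, -51.26775636207433], [-4.314182909385295, -1.612606063830441]]
rot since start 0.0708 (need -0.023) holes [[-25.9, 52.0], [-15.3, -57.4]] mid [-20.6  -2.7]  need  [30.6  2.7] yaw rel 0.0963 err 0.9
t 4.8 tcp [561.  -38.9  30.9] pier [[-23.7 -94.8]] F [ 1.3 -0.8  1.2] yaw -0.09560673692096833 w 0.2909568087994416
dots [[-0.8258301498241281, -0.013163726479888282], [-64.44149212858179, 40.24583296643543]]
```

View pics/w4.png

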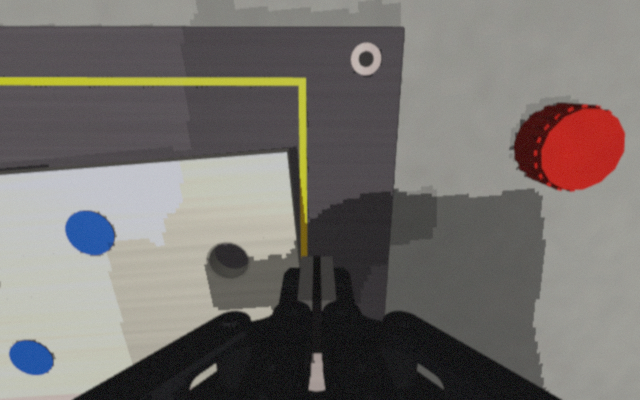

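View pics/t4.png

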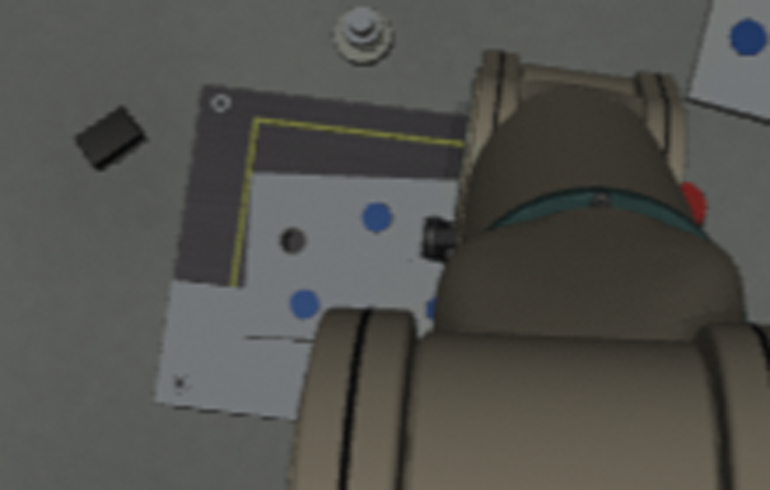

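The side push brought y nearly home, but it turned the plate counter-clockwise to about +0.08 relative. Next I'll square it and push it forward with the open jaws across its rear edge. First I retract and go round.

Call:
{"op": "step_arm", "data": {
  "deltas": [
    [[0, -1, -10, 0, 0, 0, 0], [0, 0, -3, 10, 0, 0, 0], [0.3, 0, 0, 30, 0, 0, 0], [1, 0, 0, 25, 0, 0, 0], [1, -20, 28, 0, 0, 0, 0], [1, -20, 28, 0, 0, 0, 0], [1, -20, 28, 0, 0, 0, 0], [1, -20, 30, 0, 0, 0, 0], [1, 0, 0, -10, 0, 0, 0], [1, 0, 0, 0, 0, 0, 0]]
  ]
}}

```text
clock: 5.68
eef_pos: [478.0, 63.4, 85.7]
tool_rot: [-3.141, 0.003, -0.092]
force: [0.5, -0.7, -0.5]
width: 85.1
```

```bash
python3 look.py wrist w5 28; python3 look.py scene s5 28;python3 look.py top t5 28
```

```text
t 5.6833 tcp [478.   63.4  85.7] pier [[-116.1   -0.9]] F [ 0.5 -0.7 -0.5] yaw -0.09199187608340176 w 85.09620177437884
dots [[-2.4187730720243508, -1.207305321227949], [-56.837342071695275, -51.00470450114882], [-64.0634125247957, 38.95248722412224]]
rot since start 0.0607 (need -0.023) holes [[-23.0, 52.1], [-13.6, -57.4]] mid [-18.3  -2.6]  need  [28.3  2.6] yaw rel 0.0862 err 1.4
t 5.7333 tcp [479.4  61.6  86. ] pier [[-114.5   -2.5]] F [ 0.3 -0.9 -0.1] yaw -0.09496904824297503 w 85.45269245501285
dots [[-67.77119948533573, 38.87942330612178], [-60.70492640062025, -50.87460402874927], [-4.093226549190376, -1.449172699541478]]
rot since start 0.0570 (need -0.023) holes [[-25.9, 52.0], [-16.9, -57.5]] mid [-21.4  -2.8]  need  [31.4  2.8] yaw rel 0.0825 err 0.2
t 5.7833 tcp [480.3  60.6  86.3] pier [[-113.5   -3.5]] F [ 0.8 -0.4 -0.4] yaw -0.09705210598039637 w 85.392053545303
dots [[1.4254723191082803, 0.8356150499678279], [-57.11306064552946, -52.79311489308279]]
```

View pics/w5.png

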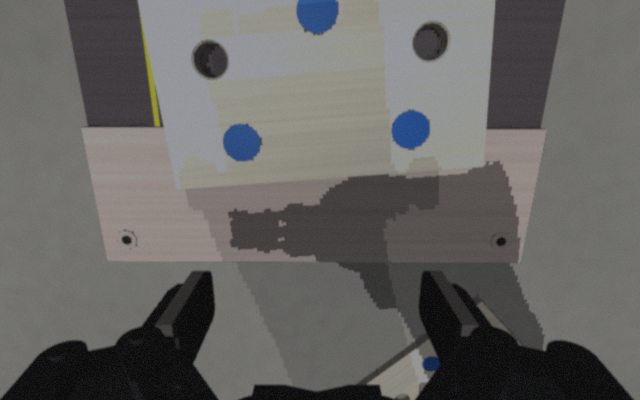

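The jaws stand behind the rear edge, over the pale ledge. I'll lower and feel for the ledge.

Call:
{"op": "step_arm", "data": {
  "deltas": [
    [[1, 0, 0, -20, 0, 0, 0], [1, 0, 0, -20, 0, 0, 0], [1, 0, 0, -12, 0, 0, 0], [1, 0, 0, -4, 0, 0, 0], [1, 0, 0, 0, 0, 0, 0], [1, 0, 0, -2, 0, 0, 0], [1, 0, 0, 0, 0, 0, 0]]
  ]
}}

```text
clock: 6.42
eef_pos: [480.6, 61.0, 28.5]
tool_rot: [-3.141, -0.001, -0.097]
force: [-0.7, 1.6, -0.2]
width: 85.5
```

Call:
{"op": "step_arm", "data": {
  "deltas": [
    [[1, 0, 0, -2, 0, 0, 0], [1, 0, 0, 0, 0, 0, 0]]
  ]
}}

```text
clock: 6.58
eef_pos: [480.2, 61.4, 26.4]
tool_rot: [-3.141, -0.001, -0.096]
force: [0.6, -0.4, 0.4]
width: 85.4
```

```bash
python3 look.py wrist w6 28; python3 look.py scene s6 28
```

```text
t 6.5833 tcp [480.2  61.4  26.4] pier [[-113.6   -2.7]] F [ 0.6 -0.4  0.4] yaw -0.0963669599304835 w 85.4093451855511
dots [[-7.653192855725592, -1.1226882647057579], [-56.747110400813085, -51.08551456882814], [-64.02628104054963, 39.01491250015893]]
rot since start 0.0644 (need -0.023) holes [[-24.9, 52.2], [-15.1, -57.3]] mid [-20.   -2.5]  need  [30.   2.5] yaw rel 0.0899 err 4.9
t 6.6333 tcp [480.1  61.4  26.3] pier [[-113.8   -2.7]] F [-0.6  0.5  0.3] yaw -0.09616933372616043 w 85.3124063237356
dots [[-67.42890303179297, 39.03593953037354], [-60.70492640062025, -50.87460402874927], [-4.314182909385295, -1.612606063830441]]
rot since start 0.0532 (need -0.023) holes [[-25.7, 51.9], [-17.0, -57.6]] mid [-21.3  -2.9]  need  [31.3  2.9] yaw rel 0.0787 err 0.2
```

View pics/s6.png

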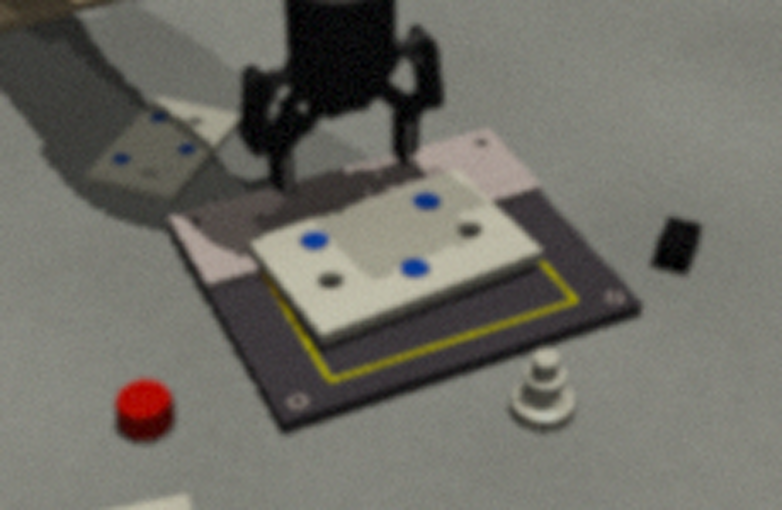

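View pics/w6.png

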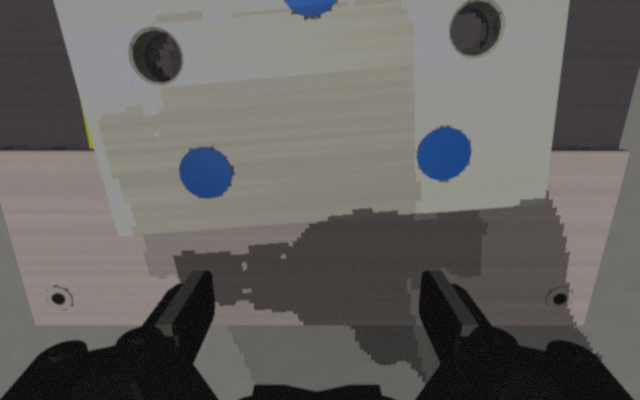

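No ledge contact yet. I'll take the tip height from the wrist depth.

Run:
```python
import pickle
from look import *
for tag,pts in (("w6",None),("w4",None)):
    i,im,d=pickle.load(open(tag+".pkl","rb"));K,R,t=cam(i)
    vv,uu=np.mgrid[250:400,100:540]
    z=d[250:400,100:540]; m=z>0
    c=np.linalg.inv(K)@np.c_[uu[m],vv[m],np.ones(m.sum())].T*z[m]
    P=(R.T@(c-t[:,None])).T
    col=im[250:400,100:540][m].astype(int).sum(1); dz=z[m]
    f=(dz<190)&(col<200)
    print(tag,"min z finger",np.percentile(P[f][:,2],[0,1,5]))
    lo=P[f][P[f][:,2]<np.percentile(P[f][:,2],3)]
    print(np.c_[pier(lo),lo[:,2]][::max(1,len(lo)//10)])
```

```text
w6 min z finger [ 0.5 17.  17.5]
[[-102.    25.3   16.5]
 [-104.1  -42.8   17.2]
 [-106.9   47.    16.7]
 [-109.3    5.4   16.7]
 [-111.9   32.6   16.7]
 [-114.3   -1.4   17. ]
 [-117.7    7.3   17.3]
 [-122.5   11.6   17.1]
 [-126.7   18.6   17.1]
 [-132.7   -7.9   17. ]]
w4 min z finger [ 0.2 11.4 12.2]
[[ -16.6  -47.9   11.7]
 [ -18.6  -48.9   10.7]
 [ -19.3  -95.2   11.4]
 [ -20.9 -113.9   11.3]
 [ -23.  -122.6   11.3]
 [ -25.6 -117.4   11.5]
 [ -29.5 -124.4   11.4]
 [ -34.3 -127.5   11.5]
 [ -39.7 -120.4   11.8]
 [ -45.7 -124.2   11.5]
 [ -54.2 -124.2   11. ]]
```

Run:
```python
import pickle
from look import *
for tag,cols in (("w6",(205,195,430)),("w4",(310,325))):
    i,im,d=pickle.load(open(tag+".pkl","rb"));K,R,t=cam(i)
    for c in cols:
        print(tag,c)
        for r in range(250,330,6):
            z=d[r,c]; P=R.T@(np.linalg.inv(K)@np.array([c,r,1.])*z-t); print(r,z,pier(P[None])[0],P[2])
```

```text
w6 205
250 156.86682 [-101.2   45.6] 18.304354473064194
256 158.36903 [-104.3   46. ] 17.761467724701674
262 159.40024 [-107.4   46.3] 17.658247559490064
268 160.01479 [-110.2   46.5] 17.93868646802548
274 138.50069 [-102.1   39.8] 37.91572101210386
280 136.50394 [-103.3   39.2] 40.40361993078966
286 136.8841 [-105.6   39.3] 40.78049478149376
292 136.72658 [-107.7   39.3] 41.63135231290818
298 136.98865 [-110.1   39.4] 42.11596254198142
304 137.06424 [-112.3   39.4] 42.7643746632624
310 136.54419 [-114.2   39.2] 43.92496044262478
316 136.42033 [-116.3   39.2] 44.74204042518036
322 136.60497 [-118.6   39.2] 45.296194095677265
328 136.79819 [-120.9   39.3] 45.845030373451834
w6 195
250 157.38722 [-101.4   50.1] 17.830269078564385
256 158.1386 [-104.2   50.4] 17.96992913418086
262 157.47113 [-106.5   50.2] 19.394694610391383
268 159.70882 [-110.1   50.9] 18.212346307377885
274 139.25398 [-102.4   44. ] 37.24527079636849
280 133.79033 [-101.9   42.1] 42.80390837528114
286 129.13301 [-101.5   40.5] 47.596534406250726
292 126.12948 [-102.    39.5] 50.89493044486264
298 125.645905 [-103.7  
[... 1553 characters left out ...]
6
328 114.46397 [-16.6 -93.4] 69.27293873588553
w4 325
250 167.61934 [-15.8 -99.4] 13.114086473941796
256 152.2595 [-11.6 -99.1] 27.891312565215514
262 146.68454 [-11.5 -98.9] 33.70312300412027
268 141.39642 [-11.2 -98.8] 39.20007982134359
274 137.79288 [-11.7 -98.7] 43.143525459146645
280 134.17499 [-12.1 -98.6] 47.062016299627174
286 128.7314 [-11.3 -98.5] 52.5474534268474
292 126.28657 [-12.  -98.5] 55.355880972146394
298 123.39866 [-12.4 -98.4] 58.52359707199568
304 121.87472 [-13.5 -98.4] 60.48363362450627
310 114.50046 [-11.1 -98.2] 67.44779718189037
316 110.984055 [-10.8 -98.1] 71.04473628008984
322 107.8624 [-10.6 -98. ] 74.27034861653482
328 108.24799 [-12.6 -98. ] 74.50879686347366
```

The shut tip sits 8 mm below the TCP and the open tip about 5 mm above it, so with open jaws the TCP has to go to about z 16.

Call:
{"op": "step_arm", "data": {
  "deltas": [
    [[1, 0, 0, -4, 0, 0, 0], [1, 0, 0, -4, 0, 0, 0], [1, 0, 0, -2, 0, 0, 0], [1, 0, 0, 0, 0, 0, 0]]
  ]
}}

```text
clock: 7.02
eef_pos: [479.6, 61.5, 15.5]
tool_rot: [3.141, 0.001, -0.096]
force: [-0.1, 0.1, 0.0]
width: 85.4
```

Call:
{"op": "step_arm", "data": {
  "deltas": [
    [[1, 0, 0, -1, 0, 0, 0], [1, 0, 0, 0, 0, 0, 0]]
  ]
}}

```text
clock: 7.18
eef_pos: [479.8, 61.5, 14.8]
tool_rot: [3.141, 0.0, -0.096]
force: [0.2, -0.1, 0.8]
width: 85.3
```

Run:
```python
import pickle
from look import *
s=ctrl.read_state(); print(s['eef_pos'],s['force'])
i=ctrl.camera_info("wrist"); im,d=ctrl.get_image("wrist");K,R,t=cam(i)
for c in (200,432):
    for r in range(262,290,2):
        z=d[r,c]; P=R.T@(np.linalg.inv(K)@np.array([c,r,1.])*z-t); print(c,r,pier(P[None])[0],P[2],im[r,c])
```

```text
[479.8  61.5  14.8] [ 0.2 -0.1  0.8]
200 262 [-101.3   44.1] 18.696045884523784 [122 114 111]
200 264 [-102.5   44.3] 18.24349601185429 [94 88 86]
200 266 [-103.4   44.4] 18.17035663801019 [64 60 59]
200 268 [-103.7   44.1] 19.27297120585513 [69 62 62]
200 270 [-105.4   44.7] 17.831468832380722 [56 49 52]
200 272 [-102.2   42.1] 25.3843074368622 [45 38 40]
200 274 [-102.4   41.7] 26.65136260929944 [47 44 40]
200 276 [-102.2   41.1] 28.429884162799254 [38 36 35]
200 278 [-102.1   40.6] 30.231190249437844 [34 31 34]
200 280 [-101.7   39.9] 32.29881903254605 [21 21 18]
200 282 [-102.8   40.1] 31.931333421313127 [14 15 10]
200 284 [-102.1   39.3] 34.47789327664964 [10 10 10]
200 286 [-103.    39.4] 34.302820405524784 [17 22 20]
200 288 [-103.4   39.2] 35.08921070325246 [15 21 22]
432 262 [-101.7  -50.6] 18.004891541532004 [66 59 60]
432 264 [-102.3  -50.5] 18.55801875776862 [67 64 62]
432 266 [-103.9  -51.1] 17.288808265001194 [65 60 60]
432 268 [-104.4  -50.9] 18.063111304952542 [68 62 61]
432 270 [-105.5  -51.1] 17.638208689100964 [57 53 51]
432 272 [-101.8  -48.2] 26.03785818496388 [42 41 42]
432 274 [-102.2  -47.9] 26.906480029959425 [41 43 42]
432 276 [-102.5  -47.6] 27.98017043314266 [29 27 24]
432 278 [-101.9  -46.8] 30.418752299532144 [18 12 15]
432 280 [-102.7  -46.8] 30.64601388788509 [19 15 13]
432 282 [-102.5  -46.3] 32.3478901419025 [10 10 10]
432 284 [-102.8  -46. ] 33.306297852519975 [18 21 22]
432 286 [-103.4  -46. ] 33.64698307119539 [13 12 10]
432 288 [-104.6  -46.3] 33.10911768878751 [12 10 11]
```

Call:
{"op": "step_arm", "data": {
  "deltas": [
    [[1, 0, 0, -1.5, 0, 0, 0], [1, 0, 0, -1.5, 0, 0, 0], [1, 0, 0, 0, 0, 0, 0]]
  ]
}}

```text
clock: 7.48
eef_pos: [480.0, 61.5, 12.9]
tool_rot: [-3.141, -0.001, -0.096]
force: [-1.1, 0.3, 10.4]
width: 85.4
```

```bash
cat > tip.py <<'E'
from look import *
s=ctrl.read_state(); print(s['eef_pos'],s['force'])
i=ctrl.camera_info("wrist"); im,d=ctrl.get_image("wrist");K,R,t=cam(i)
for c in (200,205,432):
    for r in range(266,278,1):
        z=d[r,c]; P=R.T@(np.linalg.inv(K)@np.array([c,r,1.])*z-t); print(c,r,pier(P[None])[0].round(1),P[2].round(1))
E
python3 tip.py
```

```text
[480.   61.5  12.9] [-1.1  0.3 10.4]
200 266 [-102.8   44.1] 16.9
200 267 [-102.    43.3] 19.3
200 268 [-103.1   43.9] 17.9
200 269 [-103.6   43.9] 18.0
200 270 [-103.8   43.8] 18.5
200 271 [-102.1   42.4] 22.3
200 272 [-101.5   41.7] 24.3
200 273 [-101.5   41.5] 25.0
200 274 [-102.6   42. ] 23.8
200 275 [-101.8   41.3] 25.9
200 276 [-102.1   41.2] 26.3
200 277 [-102.4   41.1] 26.5
205 266 [-102.    41.6] 18.5
205 267 [-103.4   42.2] 16.7
205 268 [-103.1   41.8] 18.0
205 269 [-104.    42.1] 17.2
205 270 [-104.1   41.9] 17.9
205 271 [-101.6   40.1] 23.2
205 272 [-101.8   40. ] 23.7
205 273 [-102.2   40. ] 23.8
205 274 [-102.5   40. ] 24.1
205 275 [-102.    39.5] 25.6
205 276 [-102.4   39.5] 25.7
205 277 [-102.5   39.3] 26.4
432 266 [-102.2  -50.1] 18.0
432 267 [-103.   -50.4] 17.3
432 268 [-103.2  -50.3] 17.8
432 269 [-103.8  -50.5] 17.5
432 270 [-103.8  -50.2] 18.3
432 271 [-102.   -48.7] 22.5
432 272 [-101.9  -48.4] 23.4
432 273 [-101.9  -48.2] 24.3
432 274 [-102.6  -48.4] 23.8
432 275 [-101.5  -47.4] 26.6
432 276 [-101.7  -47.4] 26.9
432 277 [-101.9  -47.2] 27.4
```

The ledge was felt at TCP z 12.9, which confirms the open tip at TCP+5. I'll raise slightly and push along pier +x.

Call:
{"op": "step_arm", "data": {
  "deltas": [
    [[1, 0, 0, 3, 0, 0, 0], [1, 4, -0.4, 0, 0, 0, 0], [1, 4, -0.4, 0, 0, 0, 0], [1, 3, -0.3, 0, 0, 0, 0], [1, 3, -0.3, 0, 0, 0, 0], [1, 3, -0.3, 0, 0, 0, 0], [1, 3, -0.3, 0, 0, 0, 0], [1, 3, -0.3, 0, 0, 0, 0], [1, 0, 0, 0, 0, 0, 0]]
  ]
}}

```text
clock: 8.28
eef_pos: [503.5, 59.3, 14.8]
tool_rot: [-3.141, -0.001, -0.096]
force: [-1.3, 1.2, -0.8]
width: 85.4
```

Call:
{"op": "step_arm", "data": {
  "deltas": [
    [[1, 3, -0.3, 0, 0, 0, 0], [1, 3, -0.3, 0, 0, 0, 0], [1, 3, -0.3, 0, 0, 0, 0], [1, 0, 0, 0, 0, 0, 0]]
  ]
}}

```text
clock: 8.62
eef_pos: [513.4, 57.7, 15.0]
tool_rot: [3.141, -0.002, -0.097]
force: [-0.8, -0.3, -0.4]
width: 85.5
```

```bash
python3 look.py wrist w7 28; python3 look.py scene s7 28; python3 look.py top t7 28
```

```text
t 8.6167 tcp [513.4  57.7  15. ] pier [[-80.2  -3.2]] F [-0.8 -0.3 -0.4] yaw -0.0968890450009876 w 85.49343268363279
dots [[14.78506150147416, -8.237196865914271], [-45.535357901978955, 36.962157480311745], [-45.33119208280425, -53.39800198175153]]
rot since start -0.0191 (need -0.023) holes [[-2.8, 46.7], [-2.1, -63.2]] mid [-2.5 -8.2]  need  [12.5  8.2] yaw rel 0.0064 err 0.3
t 8.6667 tcp [513.4  57.7  15.1] pier [[-80.2  -3.2]] F [-0.1 -0.6 -0.7] yaw -0.09690981844905666 w 85.52705117071169
dots [[-48.19915916322327, 36.63655831502227], [-48.339919490160355, -53.32819387821952], [11.736680411353177, -8.352658617240607]]
rot since start -0.0214 (need -0.023) holes [[-5.6, 46.5], [-5.2, -63.4]] mid [-5.4 -8.4]  need  [15.4  8.4] yaw rel 0.0041 err 0.2
t 8.7167 tcp [513.3  57.8  15.1] pier [[-80.3  -3.1]] F [-0.6 -0.5  0.3] yaw -0.09684311205363438 w 85.49613446231744
dots [[-44.69861399089814, -54.067021133154576]]
```

View pics/w7.png

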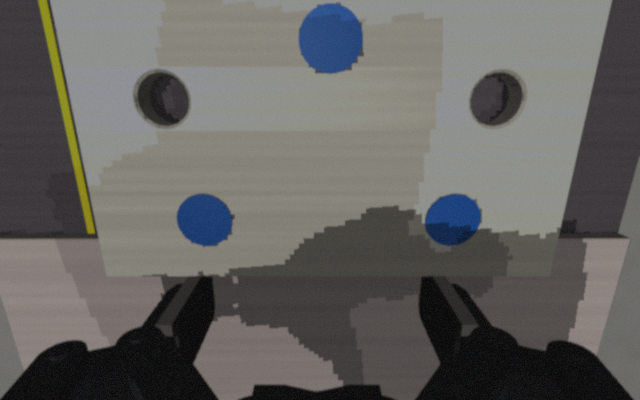

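View pics/t7.png

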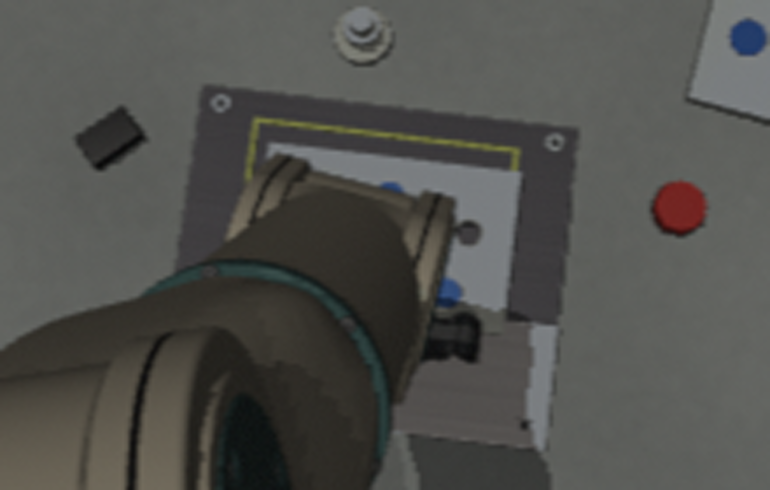

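The jaws squared the plate to about 0.005 rad relative, but it slid sideways. It now needs about +8 mm in y and +13 mm in x. I'll make a second side push, further back on the right edge so that it doesn't turn.

Call:
{"op": "step_arm", "data": {
  "deltas": [
    [[1, -10, 1, 0, 0, 0, 0], [1, 0, 0, 30, 0, 0, 0], [0, 0, 0, 30, 0, 0, 0], [0, 12.5, -28.5, 0, 0, 0, 0], [0, 12.5, -28.5, 0, 0, 0, 0], [0, 12.5, -28.5, 0, 0, 0, 0], [0, 13, -28.5, 0, 0, 0, 0], [0, 0, 0, -20, 0, 0, 0], [0, 0, 0, -18, 0, 0, 0], [0, 0, 0, 0, 0, 0, 0]]
  ]
}}

```text
clock: 9.6
eef_pos: [551.0, -55.5, 34.7]
tool_rot: [3.141, 0.003, -0.098]
force: [0.0, 0.4, 0.3]
width: 0.0
```

Call:
{"op": "step_arm", "data": {
  "deltas": [
    [[0, 0, 0, 0, 0, 0, 0], [0, 0, 0, -7, 0, 0, 0], [0, 0, 0, 0, 0, 0, 0]]
  ]
}}

```text
clock: 9.85
eef_pos: [552.6, -54.4, 30.0]
tool_rot: [-3.142, -0.001, -0.095]
force: [-0.1, 0.4, -0.8]
width: 0.3
```

```bash
python3 look.py wrist w8 28; python3 look.py scene s8 28; python3 look.py top t8 28
```

```text
t 9.85 tcp [552.6 -54.4  30. ] pier [[ -30.5 -111. ]] F [-0.1  0.4 -0.8] yaw -0.09548751416192758 w 0.3037056806611275
dots [[14.383741172479745, -7.826831972696468], [-45.83052544878137, -52.93811945890988], [-48.197120170020185, 29.324347443735164]]
rot since start 0.0228 (need -0.023) holes [[-6.4, 45.4], [-1.0, -64.4]] mid [-3.7 -9.5]  need  [13.7  9.5] yaw rel 0.0483 err 4.2
t 9.9 tcp [552.6 -54.4  30.3] pier [[ -30.6 -111. ]] F [-0.1  0.2 -0.4] yaw -0.09547994914583757 w -0.1722163824662404
dots [[-48.59413579147906, 36.648141580695196], [-49.09188390609643, -53.65171873415626], [11.13016197192701, -8.38542270827078]]
rot since start -0.0231 (need -0.023) holes [[-6.1, 46.4], [-5.9, -63.5]] mid [-6.  -8.6]  need  [16.   8.6] yaw rel 0.0023 err 0.4
t 9.95 tcp [552.7 -54.5  30.5] pier [[ -30.5 -111.1]] F [0.1 0.4 0.6] yaw -0.09560068298117685 w -0.06268551805153949
dots [[14.260683083438721, -6.864238830982302], [-45.52288256623444, 37.953564284695105]]
```

View pics/w8.png

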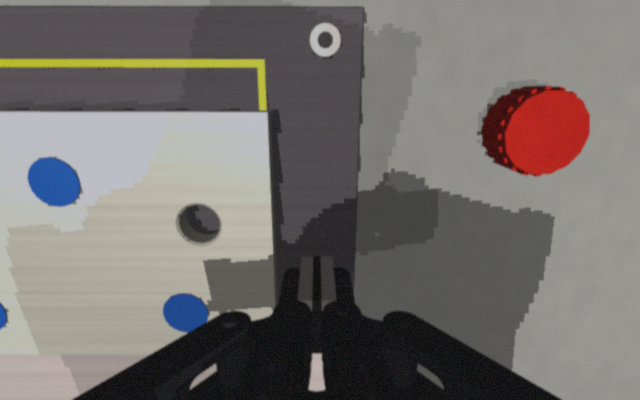

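Call:
{"op": "step_arm", "data": {
  "deltas": [
    [[0, 0.5, 5, 0, 0, 0, 0], [0, 0.3, 3, 0, 0, 0, 0], [0, 0.2, 1.5, 0, 0, 0, 0], [0, 0.1, 1.5, 0, 0, 0, 0], [0, 0.2, 1.5, 0, 0, 0, 0], [0, 0.1, 1.5, 0, 0, 0, 0], [0, 0.2, 1.5, 0, 0, 0, 0], [0, 0.1, 1.5, 0, 0, 0, 0], [0, 0, 0, 0, 0, 0, 0]]
  ]
}}

```text
clock: 10.75
eef_pos: [554.3, -38.0, 30.1]
tool_rot: [3.141, -0.001, -0.096]
force: [-0.1, -2.6, 1.5]
width: -0.2
```

```bash
python3 look.py wrist w9 28; python3 look.py scene s9 28; python3 look.py top t9 28
```

```text
t 10.75 tcp [554.3 -38.   30.1] pier [[-30.4 -94.5]] F [-0.1 -2.6  1.5] yaw -0.09631198286495568 w -0.1990777261387227
dots [[13.729770167861489, -2.7651390093846686], [-43.73622298436612, -47.00176919921666], [-47.41511137306634, 40.05597881612273]]
rot since start 0.0104 (need -0.023) holes [[-4.9, 52.3], [-1.0, -57.5]] mid [-2.9 -2.6]  need  [12.9  2.6] yaw rel 0.0358 err 1.7
t 10.8 tcp [554.4 -37.9  30.1] pier [[-30.4 -94.5]] F [ 0.6 -1.6  0.6] yaw -0.09626391416875002 w 0.003824527313184897
dots [[-49.80026012667804, 41.220496936781686], [-49.3794201440669, -48.898015829500494], [10.038272955521279, -3.2537126185072793]]
rot since start -0.0138 (need -0.023) holes [[-7.5, 51.4], [-6.2, -58.5]] mid [-6.8 -3.5]  need  [16.8  3.5] yaw rel 0.0117 err 0.4
t 10.85 tcp [554.3 -38.   30.1] pier [[-30.4 -94.5]] F [ 0.6 -2.4  0.6] yaw -0.09629695465872024 w 0.06032650934628807
dots [[13.66783503007025, -1.8844282321486645], [-46.558261293031364, 42.85299188182462]]
```

View pics/w9.png

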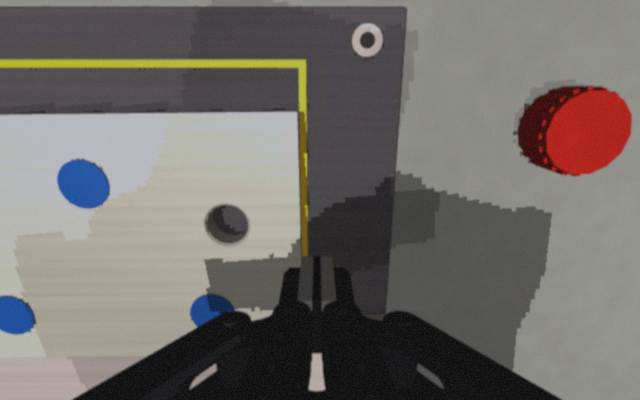

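Call:
{"op": "step_arm", "data": {
  "deltas": [
    [[0, 0.1, 1.5, 0, 0, 0, 0], [0, 0.2, 1.5, 0, 0, 0, 0], [0, 0.1, 1, 0, 0, 0, 0], [0, 0, 0, 0, 0, 0, 0], [0, 0, 0, 0, 0, 0, 0]]
  ]
}}

```text
clock: 11.32
eef_pos: [554.5, -33.6, 30.0]
tool_rot: [-3.141, -0.0, -0.096]
force: [0.8, -2.0, 0.3]
width: 0.4
```

```bash
python3 look.py scene s10 28
python3 - <<'E'
from look import *
t=np.load("scene0.npz"); i=ctrl.camera_info("scene")
P=pier(ray(i,[x[0] for x in dots(t['im'],20)],28)); print(P)
E
```

```text
t 11.3167 tcp [554.5 -33.6  30. ] pier [[-30.6 -90.1]] F [ 0.8 -2.   0.3] yaw -0.09600015182223931 w 0.37722399418440045
dots [[-51.03408816374031, 45.651000220709975], [-50.26151135731868, -44.16997956993907], [9.210016134182524, 1.9500919392572342]]
rot since start -0.0075 (need -0.023) holes [[-8.8, 56.3], [-6.8, -53.6]] mid [-7.8  1.4]  need  [17.8 -1.4] yaw rel 0.0180 err 0.4
[[-1223.9  1278.3]
 [ -388.8  1208.4]
 [-1082.   2419.5]
 [-1596.3  1209.9]
 [-1207.3   926.4]
 [-1415.4   448.9]
 [-1247.6  1006. ]
 [-1047.9   635.7]
 [-1118.9   923. ]
 [-1361.3  -155.5]
 [ -575.3  1215. ]
 [ -572.3   820. ]
 [ -440.8  1070. ]
 [ -287.9  1416.8]
 [ -179.4  1198.4]
 [ -122.9  1132.3]
 [  -28.1  1031.6]
 [  -59.9    24.3]
 [  -58.5   -65.9]
 [    1.1   -19.8]
 [ -200.1  -656.7]
 [  165.9  -241.9]
 [  104.4  -614.2]
 [  210.4  -325.5]
 [  278.4  -259.3]]
```

The offset in y is now +1.4 mm and the yaw +0.018. Squaring from behind should take both out. I'll go round to the rear again with open jaws.

Call:
{"op": "step_arm", "data": {
  "deltas": [
    [[0, -1, -12, 0, 0, 0, 0], [0, 0, 0, 25, 0, 0, 0], [1, 0, 0, 25, 0, 0, 0], [1, -14, 27, 0, 0, 0, 0], [1, -14, 27, 0, 0, 0, 0], [1, -14, 27, 0, 0, 0, 0], [1, -14, 27, 0, 0, 0, 0], [1, 0, 0, -25, 0, 0, 0], [1, 0, 0, -20, 0, 0, 0], [1, 0, 0, 0, 0, 0, 0]]
  ]
}}

```text
clock: 12.2
eef_pos: [494.8, 63.0, 32.4]
tool_rot: [3.141, 0.006, -0.095]
force: [-1.0, -0.9, 0.0]
width: 85.2
```

Call:
{"op": "step_arm", "data": {
  "deltas": [
    [[1, 0, 0, 0, 0, 0, 0], [1, 0, 0, -10, 0, 0, 0], [1, 0, 0, -8, 0, 0, 0], [1, 0, 0, 0, 0, 0, 0], [1, 0, 0, 0, 0, 0, 0]]
  ]
}}

```text
clock: 12.62
eef_pos: [497.3, 61.9, 16.8]
tool_rot: [3.142, 0.001, -0.097]
force: [-0.5, 0.4, 0.5]
width: 84.9
```

```bash
python3 look.py wrist w11 28; python3 look.py scene s11 28
```

```text
t 12.6167 tcp [497.3  61.9  16.8] pier [[-96.7  -0.6]] F [-0.5  0.4  0.5] yaw -0.09690624695243355 w 84.94340005265325
dots [[6.754457078447558, 1.667715855017704], [-46.21472228926177, -44.63230532869558], [-47.7923075317093, 45.75367492968307]]
rot since start -0.0019 (need -0.023) holes [[-7.5, 56.3], [-4.9, -53.6]] mid [-6.2  1.3]  need  [16.2 -1.3] yaw rel 0.0236 err 4.3
t 12.6667 tcp [497.5  62.   17.1] pier [[-96.5  -0.5]] F [ 0.3 -1.2 -1.2] yaw -0.0966998883790553 w 84.73481001723896
dots [[-50.73806249604604, 45.25161669767114], [-49.659712440554244, -45.06621728310532], [9.210016134182524, 1.9500919392572342]]
rot since start -0.0013 (need -0.023) holes [[-8.9, 56.1], [-6.2, -53.9]] mid [-7.5  1.1]  need  [17.5 -1.1] yaw rel 0.0242 err 0.6
```

View pics/w11.png

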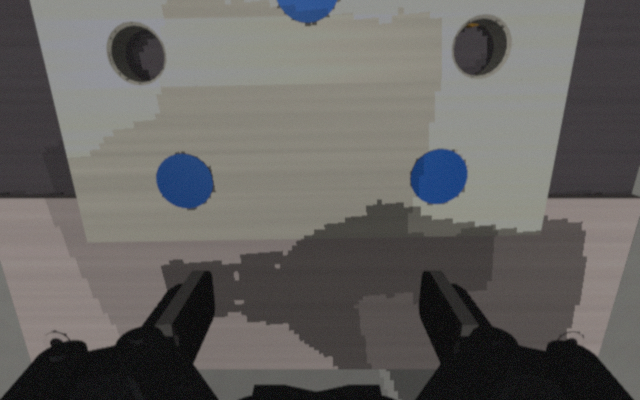

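Call:
{"op": "step_arm", "data": {
  "deltas": [
    [[1, 4, -0.4, -2, 0, 0, 0], [1, 4, -0.4, 0, 0, 0, 0], [1, 3, -0.3, 0, 0, 0, 0], [1, 3, -0.3, 0, 0, 0, 0], [1, 3, -0.3, 0, 0, 0, 0], [1, 3, -0.3, 0, 0, 0, 0], [1, 2, -0.2, 0, 0, 0, 0], [1, 2, -0.2, 0, 0, 0, 0], [1, 0, 0, 0, 0, 0, 0]]
  ]
}}

```text
clock: 13.47
eef_pos: [521.6, 59.8, 14.9]
tool_rot: [3.141, -0.0, -0.096]
force: [-2.1, 0.1, -0.4]
width: 85.2
```

```bash
python3 look.py wrist w12 28; python3 look.py scene s12 28
```

```text
t 13.4667 tcp [521.6  59.8  14.9] pier [[-72.3  -0.3]] F [-2.1  0.1 -0.4] yaw -0.09622281259639154 w 85.17238540194053
dots [[22.64275037946777, 0.08421233759609947], [-37.665044793112884, 45.22224241718614], [-37.421656646893894, -45.269227582377]]
rot since start -0.0180 (need -0.023) holes [[5.0, 55.0], [5.8, -54.9]] mid [5.4 0. ]  need  [ 4.6 -0. ] yaw rel 0.0074 err 0.4
t 13.5167 tcp [521.9  59.8  14.9] pier [[-72.   -0.3]] F [-1.5  0.4 -1.5] yaw -0.09621911033010999 w 85.41657531544048
dots [[-40.69912077922788, 44.388191344322806], [-40.08685484172963, -45.877603392071464], [19.79960473655467, -0.22662078201274483]]
rot since start -0.0129 (need -0.023) holes [[1.9, 54.5], [3.2, -55.4]] mid [ 2.5 -0.5]  need  [7.5 0.5] yaw rel 0.0125 err 0.3
```

View pics/w12.png

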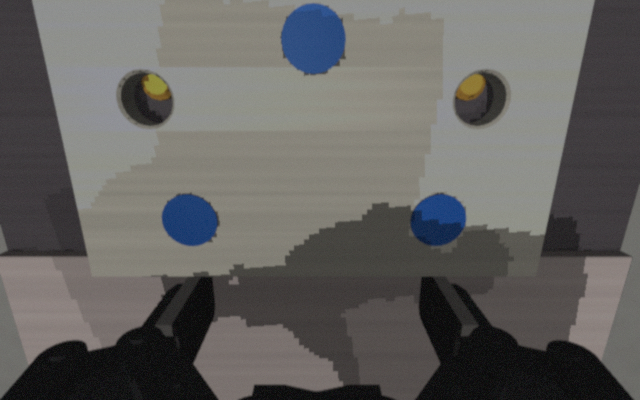

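Both brass pins show in the holes, at (155,83) and (471,86), symmetric and at the front. The plate is centred in y with about 4.6 mm left to go in x. I'll go on in small steps.

Call:
{"op": "step_arm", "data": {
  "deltas": [
    [[1, 1, -0.1, 0, 0, 0, 0], [1, 1, -0.1, 0, 0, 0, 0], [1, 1, -0.1, 0, 0, 0, 0], [1, 0, 0, 0, 0, 0, 0], [1, 0, 0, 0, 0, 0, 0]]
  ]
}}

```text
clock: 13.98
eef_pos: [524.9, 59.4, 15.1]
tool_rot: [3.142, -0.001, -0.096]
force: [-1.5, -0.5, 0.5]
width: 85.3
```

```bash
python3 look.py wrist w13 28; python3 look.py scene s13 28
```

```text
t 13.9833 tcp [524.9  59.4  15.1] pier [[-68.9  -0.4]] F [-1.5 -0.5  0.5] yaw -0.0964860777736678 w 85.33610269532028
dots [[25.561816548651336, -0.010630934441792306], [-33.65768570643604, 44.75453688496292], [-33.428623820786584, -44.83873595391576]]
rot since start -0.0186 (need -0.023) holes [[8.7, 54.9], [9.4, -55.0]] mid [ 9. -0.]  need  [1. 0.] yaw rel 0.0069 err 0.8
t 14.0333 tcp [524.9  59.4  15. ] pier [[-69.   -0.4]] F [-1.  -0.2 -0.8] yaw -0.09644144053675552 w 85.29330593385342
dots [[-36.05502389093567, 44.507527863622315], [-34.972909047742746, -45.69128003149136], [27.64510046825535, -2.5786346489055774]]
rot since start -0.0251 (need -0.023) holes [[8.4, 53.6], [8.4, -56.4]] mid [ 8.4 -1.4]  need  [1.6 1.4] yaw rel 0.0004 err 1.9
```

View pics/w13.png

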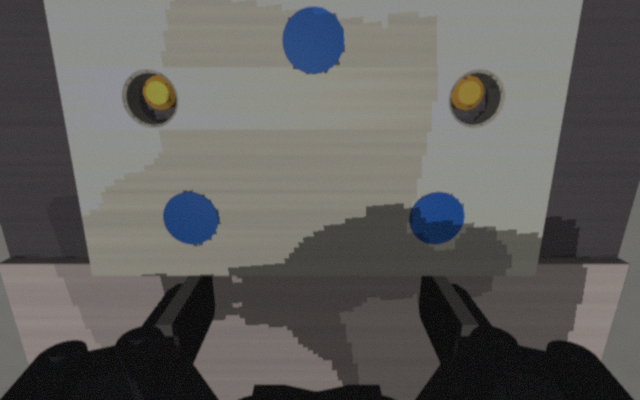

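The dot spacing shows the front has dropped over the pins while the rear still sits on the ledge lip. It needs a little more.

Call:
{"op": "step_arm", "data": {
  "deltas": [
    [[1, 1, -0.1, 0, 0, 0, 0], [1, 1, -0.1, 0, 0, 0, 0], [1, 0, 0, 0, 0, 0, 0], [1, 0, 0, 0, 0, 0, 0]]
  ]
}}

```text
clock: 14.42
eef_pos: [527.0, 59.3, 15.0]
tool_rot: [3.142, -0.001, -0.096]
force: [-2.1, 0.9, 0.8]
width: 85.1
```

```bash
python3 look.py wrist w14 22; python3 look.py scene s14 22
```

```text
t 14.4167 tcp [527.   59.3  15. ] pier [[-66.8  -0.3]] F [-2.1  0.9  0.8] yaw -0.096228090327235 w 85.12791066495113
dots [[26.799761564813366, 0.047176800999650936], [-33.50560056690995, 45.28810674698103], [-33.15252562085004, -45.32407453214354]]
rot since start -0.0176 (need -0.023) holes [[9.1, 55.0], [10.0, -54.9]] mid [9.6 0. ]  need  [ 0.4 -0. ] yaw rel 0.0079 err 0.5
t 14.4667 tcp [527.   59.3  15. ] pier [[-66.9  -0.3]] F [-2.3 -0.1  0.4] yaw -0.09622230894973116 w 85.07991234664362
dots [[-36.39731199490211, 44.82002437589499], [-35.80263997181544, -45.383625322423356], [23.167656495846245, -0.3383355917732871]]
rot since start -0.0166 (need -0.023) holes [[6.0, 54.7], [7.0, -55.2]] mid [ 6.5 -0.3]  need  [3.5 0.3] yaw rel 0.0089 err 0.7
```

View pics/w14.png

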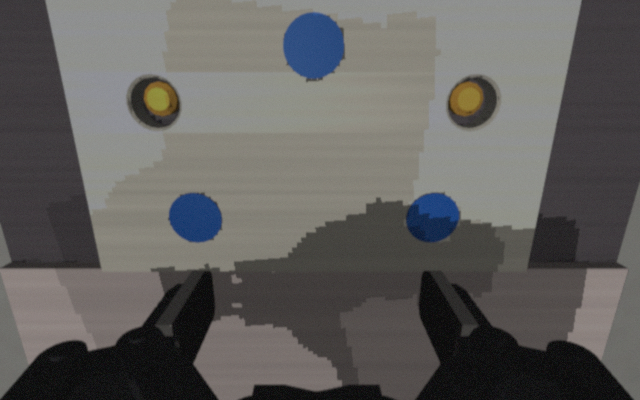

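View pics/s14.png

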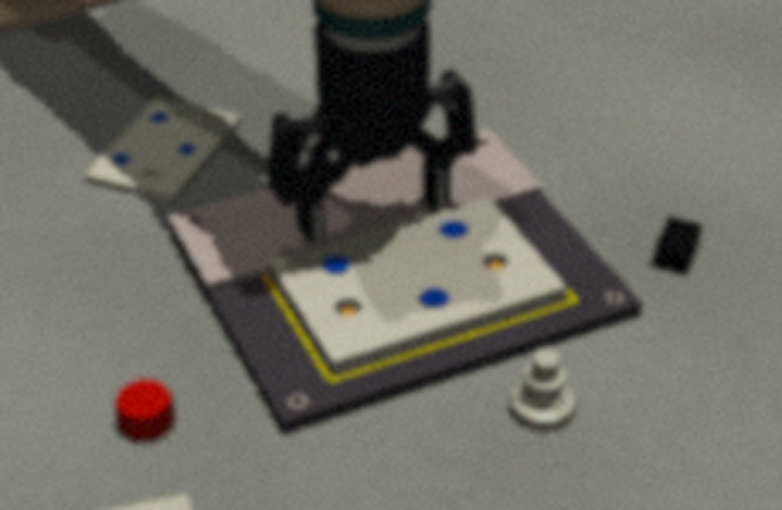

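The plate appears fully down: with the plane at 22 mm the dots match, and the hole midpoint is at (9.6,0). I'll retract and check the heights.

Call:
{"op": "step_arm", "data": {
  "deltas": [
    [[1, -6, 0.6, 0, 0, 0, 0], [1, -10, 1, 0, 0, 0, 0], [1, 0, 0, 30, 0, 0, 0], [1, 0, 0, 40, 0, 0, 0], [1, 0, 0, 40, 0, 0, 0], [1, 0, 0, 40, 0, 0, 0], [1, -10, 0, 30, 0, 0, 0], [1, 0, 0, 0, 0, 0, 0], [1, 0, 0, 0, 0, 0, 0], [1, 0, 0, 0, 0, 0, 0]]
  ]
}}

```text
clock: 15.35
eef_pos: [500.3, 61.2, 194.7]
tool_rot: [-3.141, -0.0, -0.096]
force: [0.4, 0.0, 0.4]
width: 85.4
```

```bash
python3 look.py wrist w15 22; python3 look.py scene s15 22;  python3 look.py top t15 22
python3 - <<'E'
from look import *
import pickle
i,im,d=pickle.load(open("w15.pkl","rb"));K,R,t=cam(i)
for (a,b) in [(40,70),(40,-70),(-45,70),(-45,-70),(0,20),(-50,0),(65,0),(-20,110),(-20,-110),(-90,40)]:
    w=(H+[a,b])@np.array([u,v]); p=proj(i,[*w,20])[0].round().astype(int)
    if not(3<p[0]<637 and 3<p[1]<397): continue
    z=np.median(d[p[1]-2:p[1]+3,p[0]-2:p[0]+3]); P=R.T@(np.linalg.inv(K)@np.array([*p,1.])*z-t); print((a,b),p,"height",P[2].round(1))
# triangulate dots wrist/scene
i2,im2,_=pickle.load(open("s15.pkl","rb"))
i3,im3,_=pickle.load(open("t15.pkl","rb"))
f=lambda i,im:[x[0] for x in dots(im,20) if np.abs(pier(ray(i,[x[0]],22))[0]-[-10,0]).max()<70]
for A in f(i,im):
    for B in f(i2,im2):
        P=tri([i,i2],[A,B]); 
        if np.linalg.norm(pier(P[None])[0]-pier(ray(i,[A],22))[0])<6: print("tri",pier(P[None])[0],P[2])
E
```

```text
t 15.35 tcp [500.3  61.2 194.7] pier [[-93.7  -0.9]] F [0.4 0.  0.4] yaw -0.095764334105364 w 85.4333560150121
dots [[26.53030366880796, 0.07502413335294023], [-33.53837105042885, 45.15936692622354], [-33.31214441729503, -45.151068334117085]]
rot since start -0.0184 (need -0.023) holes [[9.0, 55.0], [9.8, -54.9]] mid [9.4 0. ]  need  [ 0.6 -0. ] yaw rel 0.0071 err 0.3
t 15.4 tcp [500.   61.1 194. ] pier [[-94.   -1.1]] F [ 0.1 -0.2 -0.1] yaw -0.09594822077970377 w 85.58656329503212
dots [[-36.7167586871916, 44.79137998427397], [-36.65911913775119, -45.13432974591818], [23.630665990514444, -0.06325537913555479]]
rot since start -0.0193 (need -0.023) holes [[6.0, 54.8], [6.6, -55.1]] mid [ 6.3 -0.2]  need  [3.7 0.2] yaw rel 0.0062 err 0.1
t 15.45 tcp [499.8  60.9 193.7] pier [[-94.1  -1.3]] F [ 0.9 -0.3 -1. ] yaw -0.09613133564605159 w 85.20252822295761
dots []
(40, 70) [224  15] height 21.9
(40, -70) [405  15] height 22.1
(-45, 70) [232 126] height 21.9
(-45, -70) [397 126] height 22.1
(0, 20) [290  70] height 21.8
(-50, 0) [315 132] height 21.8
(-20, 110) [182  96] height 12.1
(-20, -110) [447  96] height 12.3
(-90, 40) [270 178] height 17.8
tri [26.  -0.5] 24.06819051399908
tri [-33.7  44. ] 24.542072202787107
tri [-33.6 -45.5] 24.28243711546448
```

View pics/w15.png

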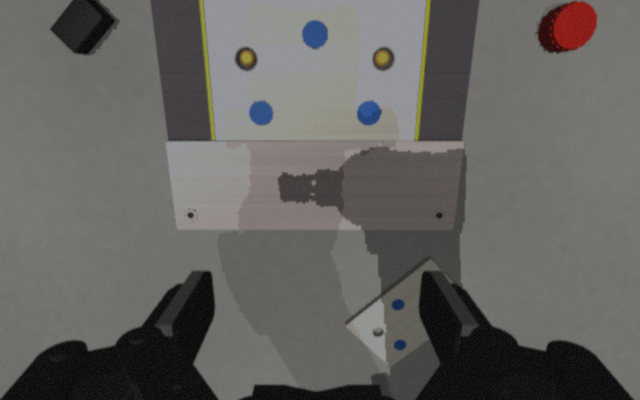

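View pics/s15.png

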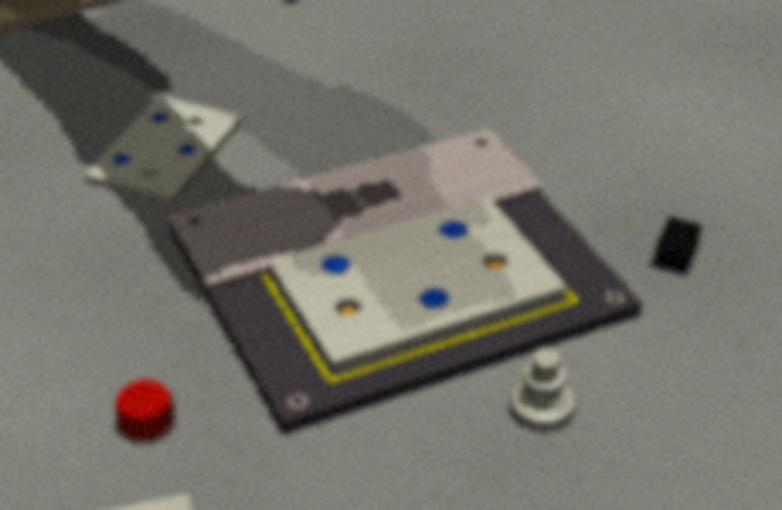

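The plate is flat, 21.8 to 22.1 mm at six points. Both pins are centred in their holes at wrist (247,58) and (383,58), the bystanders are untouched, and the hand is clear.

```bash
python3 -c "
from cell import ctrl
print(ctrl.finish_job())"
```

```text
the job is handed in; nothing more can be done
None
```

The plate is home: both holes are over the brass pins and it lies flat on the block. I handed the job in at about 15.5 s.

**What I did:** I pushed the right edge sideways twice with the shut fingers. The first push turned the plate, so I squared it from behind with the open jaws before the second. A final push from behind with the open jaws slid it over the pins. It was never lifted.

**Last checks:**
- **Height:** the wrist camera's depth gave the plate top at 21.8–22.1 mm at six spots, against 22 mm for home. The seat read 12.1–12.3 mm and the ledge 17.8 mm.
- **Position:** the midpoint of the holes was within about 0.6 mm of the pins, with about 0.007 rad of turn left. Both pins show inside their holes.
- **Surroundings:** the foot, magnet and cap look to be where they started, judged by eye. The hand is clear at about 195 mm, and I saw no wrist force above about 10 N, which came from feeling for the ledge.

**Disagreements:**
- **Scene camera:** it read about 3 mm low along the block's x, as it did from the start.
- **Two-view height:** the wrist and scene cameras together put the dots at 24.1–24.5 mm, about 2 mm high. That is about the calibration error, so I relied on the wrist depth.
- **Top camera:** the arm blocked its view at the end, so it gave no last check.

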